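# Find the high spot of a bent drum hoop on the truing turntable

## Task

This drum hoop has been knocked out of round. Slide the dial indicator in until its plunger bears lightly on the hoop, then, with the plunger riding on it, turn the hoop round slowly until you know its highest spot, and leave that spot standing under the plunger. Do not jolt the plunger or run it to the end of its travel, and leave the other things where they lie.

Things in the scene. Friction and masses are not known exactly. Their poses are not given: they have to be found in the camera images.
- jig: Truing turntable: grey base plate, 260 mm square and 18 mm thick, fixed to the desk. On it turns a plywood disc (256 mm across, top 49 mm above the desk), and on the disc a plain steel drum hoop is clamped from inside (wall upright, 38 mm high, its lip 87 mm above the desk). A 100 mm wide arm of the base carries the indicator carriage. Origin: on the turning axis, at desk height; z up; y points horizontally from the axis towards the indicator
- spindle (a point): Point on the turning axis of disc and hoop, 70 mm above the desk, level with the plunger; it does not turn (axes as the jig's)
- crank_grip (a point): Middle of the grip of the crank: black upright knob, 23 to 25 mm thick, from 89 to 137 mm above the desk (wholly above the hoop's lip), 60 mm from the turning axis. It spins freely on its pin, so a hand can hold it and go round in a circle without twisting. The disc turns without limit, with 0.1 N m of drag (about 2 N at the crank), and stays where it is left
- turntable (a joint): Angle of the disc with the hoop, rad, counter-clockwise from above; the crank's bearing in the jig's frame (from its x towards its y) is this angle. It is not limited and tells nothing of where the hoop is high
- carriage (a joint): How far the indicator carriage is slid in towards the hoop on its rail, m: 0 right back, 0.050 right in. It slides only along the jig's y (in = -y), needs about 7 N to move and stays where it is left. At 0.030 the plunger just meets a sound stretch of the hoop (wall radius 101.6 mm); bent stretches stand up to 5 mm proud of that. The carriage starts clear of the hoop
- carriage_knob (a point): Middle of the carriage's upright black knob: 22 mm thick, from 57 to 98 mm above the desk, this point at 80 mm. Its centre is 29 mm behind the rim of the dial (dial top 80 mm above the desk), so take it with the fingers to the two sides, closing along the jig's x
- plunger (a joint): Reading of the dial indicator: how far the plunger is pushed in, m. 0 free, 0.008 at the end of its travel. Sprung: 0.7 N at first, plus 0.35 N per mm; no more than 5 N may come on its tip. Pushed in 2 to 3 mm on a sound stretch, it follows the hoop all round
- tip: Ball tip of the plunger, steel, 8 mm across; origin at the ball's centre, 70 mm above the desk. The plunger lies level and points at the turning axis (along the jig's -y). Resting on the hoop, the ball's centre is 4 mm outside the wall
- dial_face (a point): Centre of the indicator's white face, 70 mm across, looking straight up, 81 mm above the desk, rim 76 mm across. Black needle: points to the hoop when the plunger is free and goes clockwise from above, one turn for 10 mm. It moves with the carriage
- drum_key: Loose steel T-shaped drum key, 54 mm long, 11 mm high, beside the indicator. Bystander; origin near its cross-bar, on the desk
- polish_tin: Loose round aluminium tin, 64 mm across, 34 mm high, beside the indicator on the other side. Bystander; origin at the centre of its underside
- mallet: Loose rubber mallet with a wooden handle, 290 mm long, lying. Bystander
- stick_a: Wooden drumstick, 396 mm long, 14 mm thick, lying loose. Bystander
- stick_b: The other drumstick, the same. Bystander
- rod_tray: Grey tray, 160 x 110 x 30 mm, with tension rods. Bystander

How it is judged:
On the way, in this order (a step that is already met when the one before it is completed fails the run):
1. the plunger bears on the hoop, at some place that is not the highest spot (contact force between tip and anything else above 0.4 N and value of joint plunger above 0.0004 m and horizontal distance between tip and spindle below 0.1086 m), for 0.3 s.
2. turned in contact, the highest spot has come under the plunger (contact force between tip and anything else above 0.4 N and value of joint plunger above 0.0004 m and horizontal distance between tip and spindle above 0.1088 m), for 0.1 s.
At the end, for the whole second after the job is handed in: The plunger bears on the hoop (pushed in 0.4 to 7.9 mm, over 0.4 N) and stands on its highest spot: the wall under the tip is within 0.8 mm of the hoop's greatest radius, which is about 12 degrees either side of the top (all of step 2 and value of joint plunger below 0.0079 m); the robot touches nothing.
It fails at once if more than 5 N on the plunger's tip: run to the end of its travel, or jolted (contact force between tip and anything else above 5 N).
It fails at once if a bystander is moved more than 40 mm (distance of any of drum_key, polish_tin, mallet, stick_a, stick_b, rod_tray from where it was at the start of the episode above 0.04 m).
It also fails if it takes over 70 s, if anything falls off the work surface, if the arm or the gripper's body presses on something with over 40 N, if the wrist force passes 120 N, or if a joint passes its speed limit or range.

## Robot

A 6-joint arm with a two-finger parallel gripper is mounted at the origin on the work surface. World frame = base frame: x ahead of the robot, y to its left, z up, the work surface at z = 0. Lengths are in m, angles in rad, forces in N, time in s.
With the tool pointing down it reaches from about 0.35 to 0.775 m from the base axis. Payload 5.5 kg.
Tool frame: the origin (TCP) lies midway between the tips of the shut fingers; the grasp point (between the pads) lies 19 mm behind it; z points along the fingers, y is the line along which they close (so a half turn about z gives the same grasp; the last joint's range is limited). The gripper opens to 85 mm and grips with 20 to 120 N. Pads are 22 mm wide; open, the fingers measure 114 mm over their backs; the gripper's body (76 mm by 85 mm) begins 54 mm behind the grasp point. The pads swing forward as they close: fully open they stand 13 mm farther back than shut.
Start: joints at [1.117, 0.313, 0.046, 1.304, 0, 1.431], TCP at [0.178, 0.547, 0.231] pointing down, gripper open.
Joint ranges: [-2.76, 2.76], [-0.86, 1.69], [-1.03, 1.26], [-2.2, 2.34], [-1.47, 1.5], [-3.14, 3.14]. Speed limits (rad/s): [2.57, 2.57, 3.14, 3.14, 3.14, 3.14].

## Interface

Orientations are given as [roll, pitch, yaw] about the fixed x, y, z axes, in that order (R = Rz(yaw) Ry(pitch) Rx(roll)).
In Python, from workcell import observe, snapshot, camera_model, r, find_in, silhouettes gives the robot as it stands.
- The arm moves only by the tool play_rows, never from a script. Its argument "steps" is a list of rows, each a list of 3 entries, a list of its own where there are three numbers: the shift along the tool's x, y, z in mm, then the turn about the tool's z in rad, then the finger opening in mm, from 0 to 85.4. A call has 1 to 20 rows; each row shifts and turns the commanded pose from where the row before left it, along the tool's axes as they then stand; what a row does not reach is not made up. A row lasts 1/8 s, in which the tool goes at most 62.5 mm and 10.7 degrees, less where a joint would pass 70% of its speed; a pose out of reach is approached as far as the arm can. A call with a gripper value outside its range is refused whole. The fingers move at their own pace and stop on an object; the grip force is fixed at half the most. Time passes only in rows, so rows that do not move let the fingers close. It gives the time, the measured TCP pose, the force, the opening and the grip force at its end, in the units of the state.
- observe(): the state, without advancing time (a new reading comes with each control period).
- snapshot(name): name is "scene" or "side" or "wrist"; returns the picture (384x512x3 uint8, red, green, blue); there is no depth.
- camera_model(name): a dict with "fx", "fy", "cx", "cy" (pixels), "rvec" (rotation vector, rad) and "tvec" (3), from world to camera coordinates, as OpenCV has them. Camera axes: x right, y down, z forward; pixel columns grow to the right and rows downward; lengths in m; the calibration is good to about 2 mm. A picture is of the moment at which its call begins: read the wrist's pose just before it. camera_model takes no time and is no camera call; for the wrist camera it gives the pose at the moment of the call.
- r.hand_in(): hands the job in; it is judged then, once.
Trained networks look in the newest picture that a camera, given by its name, has taken for a name from the list of things; names that differ only in an ending like _2 or _b are one class to them, and where a whole thing is asked for, a point or a joint stands for the part that bears it (a point fixed in the world has none). Each returns a list of dicts, best first, with "conf" (0 to 1); they miss things now and then, are a little off and sometimes report something else, mostly with a low value. They report only what shows in the picture. A call takes as long as a camera call.
- find_in(thing, camera): "box" ([left, top, right, bottom] in pixels, round what is visible of it).
- silhouettes(thing, camera): "mask" (384x512 bool, what is visible of it) and "box" ([left, top, right, bottom] in pixels, round what is visible of it).
The state is a dict: "clock": time; "qpos": joint angles; "joint_vel": joint speeds; "tau": joint torques, N m; "position": TCP position; "ee_rot": TCP orientation; "wrist_force": force on the tool from outside, world axes, zero at the start; "wrist_torque": the same for the moment, N m; "grip_width": finger opening in m; "grip_force": force on a finger pad.
Only numpy, scipy, OpenCV 4.12 (cv2) and the standard library are available. Lean on these libraries where they do the work, as an engineer would, in place of code of your own. Each camera call takes 0.05 s, during which the arm holds its last target. There are 200 camera calls.

## Working session

There is one attempt and no reset: what is moved stays moved. The work goes in short steps, Python scripts to look and compute and a tool call to move; the robot and the scene stay as the last step left them, time stands still between calls to the robot, and variables do not carry over. Pictures are saved under pics/ and viewed, at most 10 in all, crops included, and the job is handed in when it is done.

Besides the shell and the picture viewer there is one more tool, called after ">>>" as name(argument=value, ...) on one line, values as JSON. play_rows: Moves the arm, as the interface text tells. Its arguments: {"type":"object","properties":{"steps":{"type":"array","items":{"type":"array"}}},"required":["steps"]}

```bash
mkdir -p pics; ls
python3 - <<'E'
from workcell import observe, snapshot, camera_model, r, find_in, silhouettes
import cv2,numpy as np
s=observe();print(s['clock'],s['position'],s['ee_rot'],s['grip_width'])
a=snapshot('scene');b=snapshot('side')
cv2.imwrite('pics/scene0.png',a[...,::-1]);cv2.imwrite('pics/side0.png',b[...,::-1])
for c in('scene','side'):
  print(c,camera_model(c))
  for t in('jig','crank_grip','carriage_knob','dial_face','tip','drum_key','polish_tin'):
    for d in find_in(t,c)[:2]: print(c,t,round(d['conf'],2),np.round(d['box'],1))
E
```

```text
pics
0.0 [0.17725655 0.54643744 0.23039071] [-3.13972807e+00 -2.48521151e-04  2.82780997e+00] 0.08507822576404765
scene {'fx': 397.42674798022574, 'fy': 397.42674798022574, 'cx': 251.50294580975742, 'cy': 191.3975237505556, 'rvec': array([ 1.64043652,  2.11097142, -0.65818562]), 'tvec': array([ 0.13540182, -0.34953293,  1.61087286])}
scene jig 0.88 [165.2 162.9 315.2 262.3]
scene crank_grip 0.59 [216.3 202.1 218.  212.1]
scene carriage_knob 0.65 [259.7 210.5 303.9 248.2]
scene dial_face 0.94 [257.9 213.5 302.3 245.3]
scene drum_key 0.57 [247.2 264.2 257.  275.2]
scene drum_key 0.47 [166.  164.3 316.  261.7]
scene polish_tin 0.83 [285.9 204.7 306.7 217.4]
side {'fx': 413.1834397734647, 'fy': 413.1834397734647, 'cx': 252.5725173859618, 'cy': 192.72103389308882, 'rvec': array([ 2.31018321, -0.47962751,  0.18906623]), 'tvec': array([-0.52214954,  0.18306559,  1.50843946])}
side jig 0.96 [223.1 157.5 297.1 254. ]
side jig 0.28 [242.5 158.3 261.9 185. ]
side carriage_knob 0.54 [239.3 158.1 263.8 185.8]
side dial_face 0.89 [243.5 158.5 259.7 186.1]
side drum_key 0.52 [276.6 177.9 288.4 185.7]
side polish_tin 0.58 [217.  169.3 230.  189.1]
```

Run:
```python
import cv2
a=cv2.imread('pics/scene0.png');b=cv2.imread('pics/side0.png')
c=cv2.resize(a[150:285,150:330],None,fx=4.3,fy=4.3,interpolation=cv2.INTER_CUBIC)
cv2.imwrite('pics/sc.png',c)
c=cv2.resize(b[140:270,200:320],None,fx=4.5,fy=4.5,interpolation=cv2.INTER_CUBIC)
cv2.imwrite('pics/si.png',c)
```

```text
(no output)
```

View pics/scene0.png

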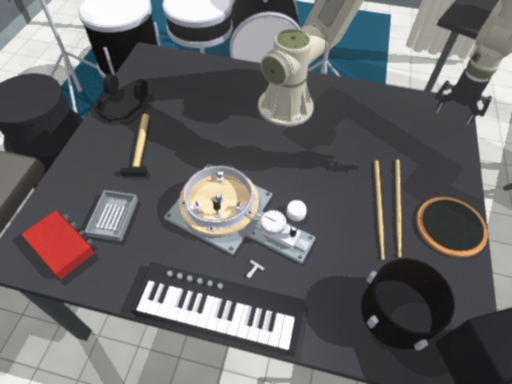

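View pics/sc.png

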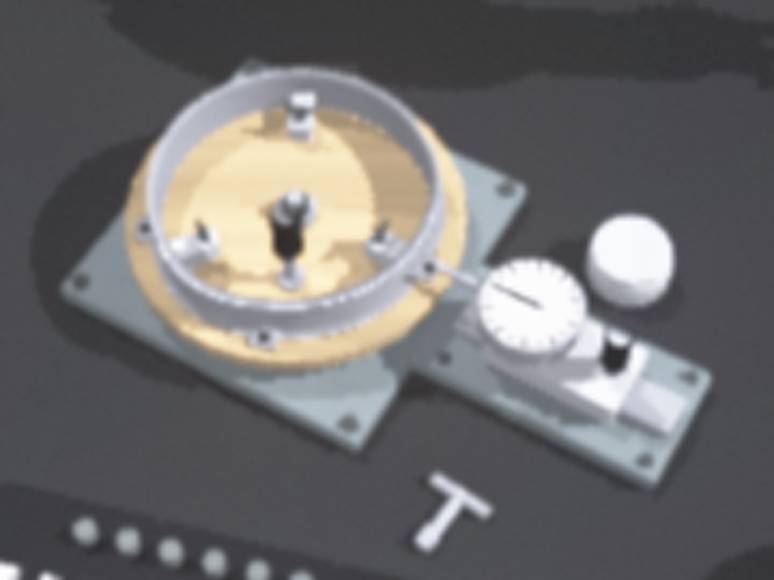

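View pics/si.png

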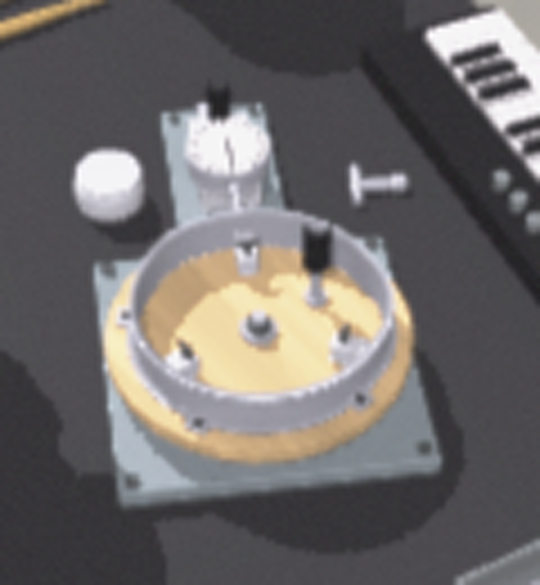

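The scene view shows the jig plate's corners at about (164,217), (234,255), (272,194) and (208,164). The crank grip is at (217,206), the dial at (273,221) and the carriage knob at (293,232). The tin lies right of the carriage and the key below it. The side view shows the same layout, with the crank grip at (270,195) and the knob at (248,162).

```bash
cat > h.py <<'E'
import numpy as np,cv2
from workcell import observe, snapshot, camera_model, r, find_in, silhouettes
def proj(P,c):
    m=camera_model(c) if isinstance(c,str) else c
    K=np.array([[m['fx'],0,m['cx']],[0,m['fy'],m['cy']],[0,0,1]])
    return cv2.projectPoints(np.float64(P).reshape(-1,3),m['rvec'],m['tvec'],K,None)[0].reshape(-1,2)
def atz(px,z,c):
    m=camera_model(c) if isinstance(c,str) else c
    R=cv2.Rodrigues(m['rvec'])[0];C=-R.T@m['tvec']
    d=R.T@np.array([(px[0]-m['cx'])/m['fx'],(px[1]-m['cy'])/m['fy'],1])
    return C+d*(z-C[2])/d[2]
def jig2w(p,j): 
    c,s=np.cos(j[2]),np.sin(j[2]);p=np.float64(p).reshape(-1,3)
    return np.c_[j[0]+c*p[:,0]-s*p[:,1],j[1]+s*p[:,0]+c*p[:,1],p[:,2]]
E
python3 - <<'E'
from h import *
from scipy.optimize import least_squares
sc=lambda x,y:(150+(x+.5)/4.3-.5,150+(y+.5)/4.3-.5)
si=lambda x,y:(200+(x+.5)/4.5-.5,140+(y+.5)/4.5-.5)
S=[sc(62,290),sc(360,450),sc(525,187),sc(250,60)]
T=[si(380,237),si(95,265),si(120,505),si(440,468)]
for p in S: print('sc',atz(p,.018,'scene'))
for p in T: print('si',atz(p,.018,'side'))
d=atz(sc(530,305),.081,'scene');d2=atz(si(228,143),.081,'side');print('dial',d,d2)
k=atz(sc(615,352),.080,'scene');k2=atz(si(218,100),.085,'side');print('knob',k,k2)
g=atz(sc(287,240),.113,'scene');g2=atz(si(317,247),.113,'side');print('crank',g,g2)
E
```

```text
sc [ 0.63140677 -0.27145729  0.018     ]
sc [ 0.70269358 -0.02123589  0.018     ]
sc [0.45218728 0.04290821 0.018     ]
sc [ 0.38466123 -0.20332692  0.018     ]
si [ 0.69066986 -0.03657677  0.018     ]
si [0.44512029 0.03300209 0.018     ]
si [ 0.3724203  -0.22205195  0.018     ]
si [ 0.61827995 -0.28973127  0.018     ]
dial [0.59451859 0.07387484 0.081     ] [0.58870425 0.06893351 0.081     ]
knob [0.61613486 0.13869791 0.08      ] [0.60164587 0.12253052 0.085     ]
crank [ 0.60492159 -0.09900002  0.113     ] [ 0.59173905 -0.11074781  0.113     ]
```

Run:
```python
from h import *
from scipy.spatial.transform import Rotation as Ro
s=observe();m=camera_model('wrist')
R=cv2.Rodrigues(m['rvec'])[0];C=-R.T@m['tvec']
T=Ro.from_euler('xyz',s['ee_rot']).as_matrix()
print(m['fx'],m['cx'],m['cy'],'cam in tool',T.T@(C-s['position']),'\naxes in tool\n',T.T@R.T)
```

```text
284.1121853487836 256.4759957619151 192.43291801942672 cam in tool [ 7.28860571e-02  3.18911124e-05 -1.42774416e-01] 
axes in tool
 [[-1.01123321e-04 -9.57802822e-01 -2.87426066e-01]
 [ 9.99999686e-01  1.29133967e-04 -7.82142587e-04]
 [ 7.86254845e-04 -2.87426054e-01  9.57802508e-01]]
```

>>> play_rows(steps=[[[-34,-28,0],0,85],[[-34,-28,0],0,85],[[-34,-28,0],0,85],[[-34,-28,0],0,85],[[-34,-28,0],0,85],[[-34,-28,0],0,85],[[-34,-28,0],0,85],[[-34,-28,0],0,85],[[-34,-28,0],0,85],[[-34,-28,0],0,85],[[-34,-28,0],0,85],[[-34,-28,0],0,85],[[-34,-28,0],0,85],[[-34,-28,0],0,85],[[-34,-28,0],0,85],[[-34,-28,0],0,85],[[0,0,0],-0.18,85],[[0,0,0],-0.18,85],[[0,0,0],-0.18,85],[[0,0,0],-0.18,85]])

```text
clock: 3.3
position: [0.5567, -0.0472, 0.2312]
ee_rot: [3.141, 0.0, -2.73]
wrist_force: [-1.2, 0.4, 0.2]
grip_width: 0.0847
grip_force: 0.0
```

>>> play_rows(steps=[[[0,0,0],-0.18,85],[[0,0,0],-0.18,85],[[0,0,0],-0.18,85],[[0,0,0],-0.18,85],[[0,0,0],-0.17,85],[[0,0,0],0,85],[[0,0,0],0,85]])

```text
clock: 4.18
position: [0.5567, -0.0471, 0.2313]
ee_rot: [3.142, 0.0, -1.848]
wrist_force: [-0.4, -0.4, 0.5]
grip_width: 0.0853
grip_force: 0.0
```

Run:
```python
from h import *
s=observe();print(s['clock'],s['position'],s['ee_rot'],s['qpos'])
a=snapshot('wrist');m=camera_model('wrist');cv2.imwrite('pics/w1.png',a[...,::-1])
import pickle;pickle.dump(m,open('w1.pkl','wb'))
for t in('crank_grip','carriage_knob','dial_face','tip'):
    for d in find_in(t,'wrist')[:2]: print(t,round(d['conf'],2),np.round(d['box'],1))
```

```text
4.175 [ 0.55665739 -0.04709583  0.23128248] [ 3.14159148e+00  9.09282196e-05 -1.84819826e+00] [-2.28150416e-01  2.81241712e-01  2.18681883e-03  1.29173813e+00
  9.08756628e-05 -1.52154481e+00]
carriage_knob 0.91 [226.3 218.3 287.6 331.1]
dial_face 0.85 [225.3 219.3 287.8 332.4]
dial_face 0.75 [139.7   2.4 374.8 216. ]
```

View pics/w1.png

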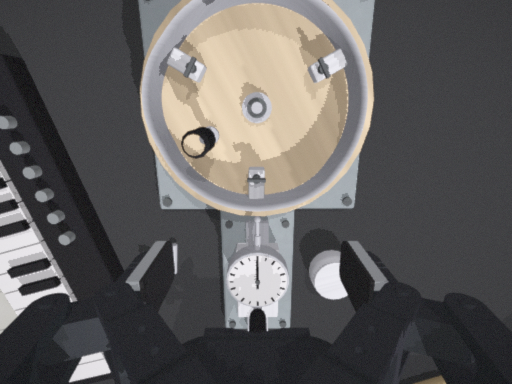

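The wrist view shows the jig nearly axis-aligned. The hub is at (257,107), the dial centre at (257.5,281) and the knob top at about (258,315). The crank grip top is at (195,147), and the needle points straight up, so the plunger is free.

Run:
```python
from h import *
import pickle
m=pickle.load(open('w1.pkl','rb'))
a=cv2.imread('pics/w1.png')
g=cv2.cvtColor(a,cv2.COLOR_BGR2GRAY)
# dial circle / hoop lip
for name,z,roi,r0,r1 in(('dial',.081,(210,230,305,330),25,36),('disc',.049,(130,0,385,225),105,125)):
    x0,y0,x1,y1=roi
    c=cv2.HoughCircles(cv2.resize(g[y0:y1,x0:x1],None,fx=2,fy=2),cv2.HOUGH_GRADIENT,1,200,param1=120,param2=20,minRadius=2*r0,maxRadius=2*r1)
    if c is not None:
        c=c[0,0]/2; p=(c[0]+x0,c[1]+y0);print(name,p,c[2],atz(p,z,m), 'diam',np.linalg.norm(atz((p[0]-c[2],p[1]),z,m)-atz((p[0]+c[2],p[1]),z,m)))
for n,p,z in(('hub',(257,107),.06),('crank top',(195,147),.137),('plateL',(162,207),.018),('plateR',(353,207),.018),('armend',(257,327),.018),('dial',(257.5,281),.081)): print(n,atz(p,z,m))
cv2.imwrite('pics/w1c.png',cv2.resize(a[210:340,130:385],None,fx=3,fy=3,interpolation=cv2.INTER_CUBIC))
```

```text
dial (np.float32(257.25), np.float32(286.25)) 34.05 [0.59200875 0.07960644 0.081     ] diam 0.08136576798027989
disc (np.float32(258.25), np.float32(98.75)) 116.95 [ 0.53261617 -0.12570283  0.049     ] diam 0.25425026283528346
hub [ 0.53628901 -0.11780394  0.06      ]
crank top [ 0.59470475 -0.10120288  0.137     ]
plateL [ 0.69232623 -0.02993858  0.018     ]
plateR [0.44823664 0.03943162 0.018     ]
armend [0.6238301  0.19110998 0.018     ]
dial [0.58975445 0.07273974 0.081     ]
```

View pics/w1c.png

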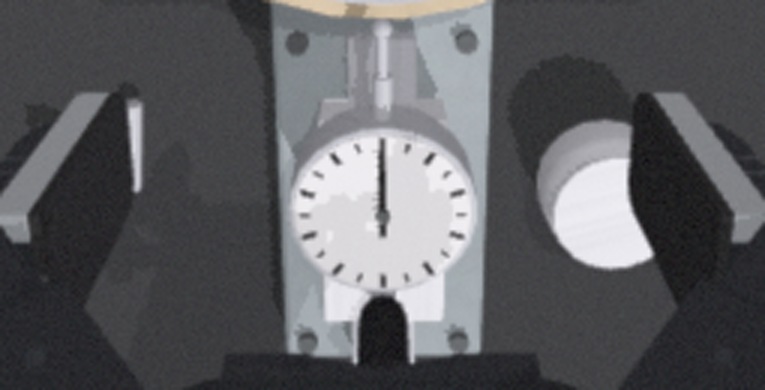

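>>> play_rows(steps=[[[-38,0,0],0,85],[[-38,0,0],0,85],[[-38,0,10],0,85],[[-38,0,20],0,85],[[-38,1,20],0,85],[[0,0,20],0,60],[[0,0,20],0,60],[[0,0,0],0,60],[[0,0,0],0,60]])

```text
clock: 5.55
position: [0.6076, 0.136, 0.1421]
ee_rot: [-3.141, 0.0, -1.846]
wrist_force: [0.4, -0.2, -0.1]
grip_width: 0.0597
grip_force: 0.0
```

Run:
```python
from h import *
import pickle
m=pickle.load(open('w1.pkl','rb'))
J=(.535,-.121,-.277)
def w2j(p): 
    d=p[:2]-np.array(J[:2]);c,s=np.cos(J[2]),np.sin(J[2]);return np.array([c*d[0]+s*d[1],-s*d[0]+c*d[1]])
print('tip',w2j(atz((257.5,218.7),.07,m)),'dial',w2j(atz((257.5,280),.081,m)),'crank',w2j(atz((195,147),.137,m)))
s=observe();print(s['clock'],s['position'],w2j(s['position']),s['ee_rot'])
a=snapshot('wrist');m=camera_model('wrist');cv2.imwrite('pics/w2.png',a[...,::-1]);pickle.dump(m,open('w2.pkl','wb'))
kp=jig2w([[0,.2676,.098],[0,.2006,.081],[0,.12,.07]],J);print(proj(kp,m))
```

```text
tip [-0.00026807  0.12633788] dial [-0.00031348  0.19996266] crank [0.05201488 0.03536999]
5.55 [0.60758988 0.13601438 0.14205269] [-0.00046328  0.26706828] [-3.14085425e+00  3.79235524e-04 -1.84575583e+00]
[[256.75748562 216.35822641]
 [256.98081197 117.36937663]
 [257.27484223 -11.25528971]]
```

View pics/w2.png

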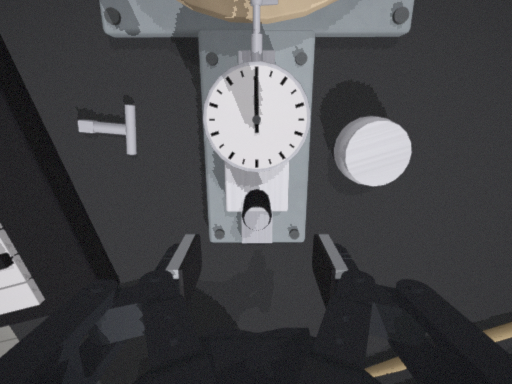

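The knob top is at (257,217), as predicted. The key and tin lie well clear to the sides of the fingers. I'll go down and grip.

>>> play_rows(steps=[[[0,0,20],0,60],[[0,0,20],0,60],[[0,0,20],0,60],[[0,0,18],0,60],[[0,0,0],0,60],[[0,0,0],0,15],[[0,0,0],0,15],[[0,0,0],0,15],[[0,0,0],0,15],[[0,0,0],0,15]])

```text
clock: 6.85
position: [0.6079, 0.1363, 0.0649]
ee_rot: [-3.14, 0.001, -1.845]
wrist_force: [-1.8, 0.4, 6.3]
grip_width: 0.0204
grip_force: 59.0
```

>>> play_rows(steps=[[[2,0,0],0,15],[[3,0,0],0,15],[[3,0,0],0,15],[[3,0,0],0,15],[[3,0,0],0,15],[[2,0,0],0,15],[[1,0,0],0,15],[[0,0,0],0,15]])

```text
clock: 7.85
position: [0.6039, 0.1219, 0.0649]
ee_rot: [-3.139, 0.005, -1.844]
wrist_force: [0.5, 6.8, 4.3]
grip_width: 0.02
grip_force: 58.8
```

Run:
```python
from h import *
s=observe();print(s['clock'],s['position'],s['wrist_force'],s['grip_force'],s['grip_width'])
a=snapshot('wrist');cv2.imwrite('pics/w3.png',a[...,::-1])
```

```text
7.85 [0.60387458 0.12186557 0.06491286] [0.45203845 6.81713433 4.28777781] 58.81675179116428 0.01999009335731635
```

View pics/w3.png

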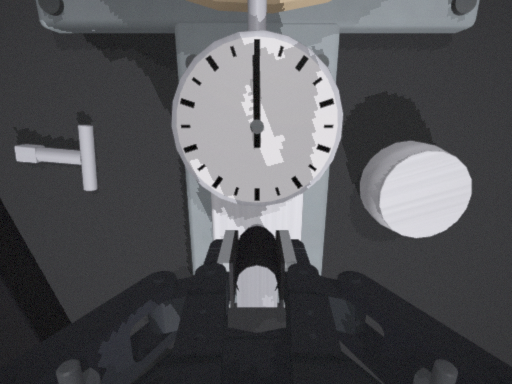

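>>> play_rows(steps=[[[1,0,0],0,15],[[1,0,0],0,15],[[1,0,0],0,15],[[0,0,0],0,15]])

```text
clock: 8.4
position: [0.6031, 0.1192, 0.0649]
ee_rot: [-3.14, 0.005, -1.844]
wrist_force: [-0.3, 7.2, 4.1]
grip_width: 0.0203
grip_force: 58.8
```

```bash
cat >> h.py <<'E'
def needle(img,c=(257,127),lo=28,hi=60):
    g=cv2.GaussianBlur(cv2.cvtColor(img,cv2.COLOR_RGB2GRAY),(3,3),0).astype(np.float32)
    th=np.deg2rad(np.arange(0,360,1.));rr=np.arange(lo,hi,1.)
    X=c[0]+np.outer(np.sin(th),rr);Y=c[1]-np.outer(np.cos(th),rr)
    v=cv2.remap(g,X.astype(np.float32),Y.astype(np.float32),cv2.INTER_LINEAR).mean(1)
    i=int(v.argmin());return i,round(i/36,2),v[i],np.median(v)   # deg cw from up, mm
def rd():
    s=observe();a=snapshot('wrist');print(s['clock'],np.round(s['position'],4),np.round(s['wrist_force'],1),needle(a));return a
E
python3 -c "
from h import *
print(needle(cv2.imread('pics/w3.png')[...,::-1].copy()));rd()"
```

```text
(358, 9.94, np.float32(22.584808), np.float32(180.48228))
8.4 [0.6031 0.1192 0.0649] [-0.3  7.2  4.1] (9, 0.25, np.float32(22.730621), np.float32(180.14124))
```

>>> play_rows(steps=[[[0.6,0,0],0,15],[[0.6,0,0],0,15],[[0.6,0,0],0,15],[[0.4,0,0],0,15],[[0,0,0],0,15],[[0,0,0],0,15]])

```text
clock: 9.2
position: [0.6026, 0.1174, 0.0649]
ee_rot: [-3.139, 0.006, -1.844]
wrist_force: [0.6, 8.2, 4.5]
grip_width: 0.0202
grip_force: 58.8
```

```bash
python3 -c "
from h import *
a=rd();cv2.imwrite('pics/w4.png',a[...,::-1])
b=snapshot('scene');cv2.imwrite('pics/sc4.png',b[...,::-1])
J=(.535,-.121,-.277)
print(proj(jig2w([[0,.179,.081],[0.0,.144,.081],[.035,.179,.081]],J),'scene'))
m=camera_model('scene');R=cv2.Rodrigues(m['rvec'])[0];print(-R.T@m['tvec'])
m=camera_model('side');R=cv2.Rodrigues(m['rvec'])[0];print(-R.T@m['tvec'])
"
```

```text
9.2 [0.6026 0.1174 0.0649] [0.6 8.2 4.5] (73, 2.03, np.float32(17.444946), np.float32(180.0014))
[[266.31532148 216.0503946 ]
 [256.29868032 211.12372449]
 [260.71874965 224.62550905]]
[1.21804652 0.14589105 1.1092776 ]
[ 0.11610575 -1.0761238   1.18744254]
```

>>> play_rows(steps=[[[0,0,0],0,60],[[0,0,0],0,60],[[0,0,0],0,60],[[0,0,-20],0,60],[[0,0,-40],0,60],[[0,0,-40],0,60],[[36,-8,-20],0,60],[[36,-8,0],0,60],[[36,-8,0],0,60],[[36,-8,0],0,60],[[36,-9,0],0,60],[[36,-9,0],0,60],[[0,0,20],0,60],[[0,0,0],0,60],[[0,0,0],0,60]])

```text
clock: 11.18
position: [0.5907, -0.1065, 0.1636]
ee_rot: [3.141, 0.0, -1.845]
wrist_force: [-0.1, -0.1, 0.6]
grip_width: 0.0602
grip_force: 0.0
```

Run:
```python
from h import *
s=observe();print(s['clock'],s['position'],s['ee_rot'])
a=snapshot('wrist');m=camera_model('wrist');cv2.imwrite('pics/w5.png',a[...,::-1])
J=(.535,-.121,-.277)
print(proj(jig2w([[.0496,.0337,.137],[.0496,.0337,.089],[0,0,.07]],J),m))
b=snapshot('scene')[150:285,150:330]
c=cv2.resize(b,None,fx=4,fy=4,interpolation=cv2.INTER_CUBIC)
d=np.zeros((600,800,3),np.uint8);d[:540,:720]=c[:540]
h=cv2.resize(a[:,120:400],None,fx=.75,fy=.75);d[600-h.shape[0]:,800-h.shape[1]:]=h
cv2.imwrite('pics/c5.png',d[...,::-1])
```

```text
11.175 [ 0.59073358 -0.10654987  0.16361959] [ 3.14147132e+00  9.13740618e-05 -1.84512407e+00]
[[257.40890721 231.89173881]
 [257.25968543 207.09031012]
 [316.2381552  161.95435502]]
```

View pics/c5.png

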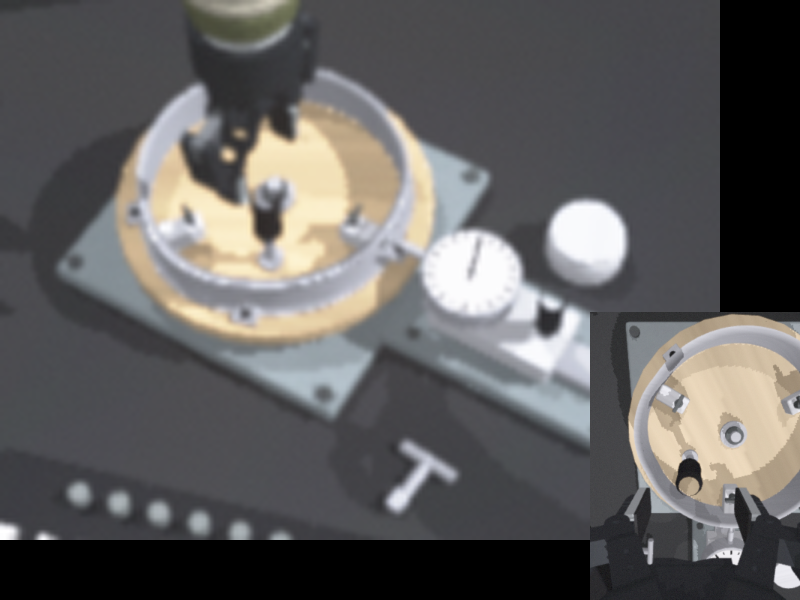

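The fingers straddle the crank grip symmetrically, and the scene camera sees the dial clearly. I'll go down onto the grip and work out the circle rows.

>>> play_rows(steps=[[[-4.5,0,22],0,60],[[0,0,22],0,60],[[0,0,22],0,60],[[0,0,0],0,60],[[0,0,0],0,15],[[0,0,0],0,15],[[0,0,0],0,15],[[0,0,0],0,15],[[0,0,0],0,15]])

```text
clock: 12.4
position: [0.5947, -0.1029, 0.0994]
ee_rot: [-3.136, 0.001, -1.845]
wrist_force: [5.4, 0.8, 3.5]
grip_width: 0.0228
grip_force: 58.8
```

```bash
cat >> h.py <<'E'
J=(.535,-.121,-.277)
def w2j(p):
    d=np.asarray(p)[:2]-np.array(J[:2]);c,s=np.cos(J[2]),np.sin(J[2]);return np.array([c*d[0]+s*d[1],-s*d[0]+c*d[1]])
def sdial(yc=.1804,save=None):
    s=observe();a=snapshot('scene');m=camera_model('scene')
    # rectify dial plane, 6 px/mm: up = -jig y (to the hoop), right = -jig x
    q=jig2w([[.04,yc-.04,.081],[-.04,yc-.04,.081],[-.04,yc+.04,.081],[.04,yc+.04,.081]],J)
    H=cv2.getPerspectiveTransform(proj(q,m).astype(np.float32),np.float32([[0,0],[240,0],[240,240],[0,240]]))
    w=cv2.warpPerspective(a,H,(240,240),flags=cv2.INTER_CUBIC)
    g=cv2.cvtColor(w,cv2.COLOR_RGB2GRAY)
    b=(cv2.GaussianBlur(g,(9,9),0)>150).astype(np.uint8)
    n,l,st,ce=cv2.connectedComponentsWithStats(b);i=1+st[1:,4].argmax()
    k=cv2.convexHull(np.argwhere(l==i)[:,::-1].astype(np.int32));(cx,cy),rad=cv2.minEnclosingCircle(k)
    e=cv2.fitEllipse(k)
    p=w2j(s['position']);
    print(s['clock'],'crank deg %.1f r %.1f'%(np.degrees(np.arctan2(p[1],p[0]))%360,1e3*np.hypot(*p)),np.round(s['wrist_force'],1),'needle',needle(w,e[0],20,75)[:2],'c',np.round(e[0]),round(rad))
    if save: cv2.imwrite(save,w[...,::-1])
E
python3 - <<'E'
from h import *
s=observe();print(s['grip_force'],s['grip_width'],s['position'])
sdial(save='pics/d0.png')
t=np.radians(34.2+np.arange(0,365,5))
P=np.round(60*np.c_[np.cos(t),np.sin(t)],1)
D=np.round(-np.diff(P,axis=0)[:,::-1],1)
for i in range(0,72,4): print(i*5,','.join('[[%g,%g,0],0,15]'%tuple(d) for d in D[i:i+4]))
E
```

```text
58.78864691207127 0.022797774359314394 [ 0.59465639 -0.10286433  0.09936757]
12.4 crank deg 32.8 r 62.4 [5.4 0.8 3.5] needle (90, 2.5) c [122. 112.] 157
0 [[-4.2,3.1,0],0,15],[[-3.9,3.5,0],0,15],[[-3.6,3.8,0],0,15],[[-3.3,4.1,0],0,15]
20 [[-2.8,4.4,0],0,15],[[-2.5,4.6,0],0,15],[[-2.1,4.8,0],0,15],[[-1.6,5,0],0,15]
40 [[-1.2,5.1,0],0,15],[[-0.8,5.1,0],0,15],[[-0.3,5.3,0],0,15],[[0.2,5.2,0],0,15]
60 [[0.6,5.2,0],0,15],[[1,5.1,0],0,15],[[1.5,5,0],0,15],[[2,4.9,0],0,15]
80 [[2.3,4.7,0],0,15],[[2.8,4.4,0],0,15],[[3.1,4.2,0],0,15],[[3.5,3.9,0],0,15]
100 [[3.8,3.6,0],0,15],[[4.1,3.3,0],0,15],[[4.4,2.8,0],0,15],[[4.6,2.5,0],0,15]
120 [[4.8,2.1,0],0,15],[[5,1.6,0],0,15],[[5.1,1.2,0],0,15],[[5.1,0.8,0],0,15]
140 [[5.3,0.3,0],0,15],[[5.2,-0.2,0],0,15],[[5.2,-0.6,0],0,15],[[5.1,-1,0],0,15]
160 [[5,-1.5,0],0,15],[[4.9,-2,0],0,15],[[4.7,-2.3,0],0,15],[[4.4,-2.8,0],0,15]
180 [[4.2,-3.1,0],0,15],[[3.9,-3.5,0],0,15],[[3.6,-3.8,0],0,15],[[3.3,-4.1,0],0,15]
200 [[2.8,-4.4,0],0,15],[[2.5,-4.6,0],0,15],[[2.1,-4.8,0],0,15],[[1.6,-5,0],0,15]
220 [[1.2,-5.1,0],0,15],[[0.8,-5.1,0],0,15],[[0.3,-5.3,0],0,15],[[-0.2,-5.2,0],0,15]
240 [[-0.6,-5.2,0],0,15],[[-1,-5.1,0],0,15],[[-1.5,-5,0],0,15],[[-2,-4.9,0],0,15]
260 [[-2.3,-4.7,0],0,15],[[-2.8,-4.4,0],0,15],[[-3.1,-4.2,0],0,15],[[-3.5,-3.9,0],0,15]
280 [[-3.8,-3.6,0],0,15],[[-4.1,-3.3,0],0,15],[[-4.4,-2.8,0],0,15],[[-4.6,-2.5,0],0,15]
300 [[-4.8,-2.1,0],0,15],[[-5,-1.6,0],0,15],[[-5.1,-1.2,0],0,15],[[-5.1,-0.8,0],0,15]
320 [[-5.3,-0.3,0],0,15],[[-5.2,0.2,0],0,15],[[-5.2,0.6,0],0,15],[[-5.1,1,0],0,15]
340 [[-5,1.5,0],0,15],[[-4.9,2,0],0,15],[[-4.7,2.3,0],0,15],[[-4.4,2.8,0],0,15]
```

View pics/d0.png

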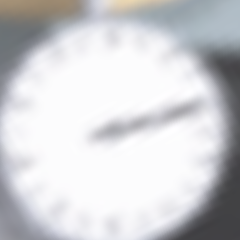

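The rectified dial is centred near (113,128), and the needle is at about 75°, or 2.1 mm, which matches the wrist reading. Now I'll crank in 20° steps and read the dial after each.

```bash
sed -i 's/needle(w,e\[0\],20,75)\[:2\],.*$/needle(w,(113,128),20,80))/' h.py; python3 -c "
from h import *
sdial()"
```

```text
12.45 crank deg 32.8 r 62.4 [5.4 1.4 3.2] needle (77, 2.14, np.float32(182.35263), np.float32(251.41302))
```

>>> play_rows(steps=[[[-4.2,3.1,0],0,15],[[-3.9,3.5,0],0,15],[[-3.6,3.8,0],0,15],[[-3.3,4.1,0],0,15]])

```text
clock: 13.0
position: [0.5862, -0.0841, 0.0994]
ee_rot: [-3.133, 0.002, -1.845]
wrist_force: [9.5, 2.2, 0.9]
grip_width: 0.0225
grip_force: 58.9
```

```bash
python3 -c "
from h import *
sdial(save='pics/d1.png')"
```

```text
13.0 crank deg 51.6 r 63.1 [9.5 2.2 0.9] needle (77, 2.14, np.float32(183.4615), np.float32(251.47363))
```

>>> play_rows(steps=[[[-2.8,4.4,0],0,15],[[-2.5,4.6,0],0,15],[[-2.1,4.8,0],0,15],[[-1.6,5,0],0,15]])

```text
clock: 13.55
position: [0.5706, -0.0686, 0.0994]
ee_rot: [-3.134, 0.006, -1.844]
wrist_force: [9.5, 9.2, 1.6]
grip_width: 0.0227
grip_force: 59.3
```

```bash
python3 -c "
from h import *
sdial()"
```

```text
13.55 crank deg 71.7 r 63.4 [9.5 9.2 1.6] needle (77, 2.14, np.float32(182.65132), np.float32(251.02292))
```

The reading stays flat at 2.14 mm, so this stretch is sound. The radii show that my axis estimate is about 3 mm short in jig y, so I'll correct it and recompute the rows.

```bash
sed -i 's/^J=.*/J=(.5364,-.1180,-.277)/; s/yc=.1804/yc=.1772/' h.py
python3 - <<'E'
from h import *
sdial()
t=np.radians(71.2+np.arange(0,330,5))
P=np.round(60.3*np.c_[np.cos(t),np.sin(t)],1);P[0]=(15.8,54.5)
D=np.round(-np.diff(P,axis=0)[:,::-1],1)
for i in range(0,65,4): print(71.2+i*5+20,','.join('[[%g,%g,0],0,15]'%tuple(d) for d in D[i:i+4]))
E
```

```text
13.6 crank deg 72.6 r 60.1 [ 6.7 10.7  6.6] needle (77, 2.14, np.float32(182.38654), np.float32(250.64877))
91.2 [[-4.1,1.4,0],0,15],[[-1,5.2,0],0,15],[[-0.6,5.2,0],0,15],[[-0.1,5.3,0],0,15]
111.2 [[0.4,5.2,0],0,15],[[0.7,5.2,0],0,15],[[1.3,5.1,0],0,15],[[1.7,5,0],0,15]
131.2 [[2.1,4.8,0],0,15],[[2.5,4.6,0],0,15],[[2.9,4.4,0],0,15],[[3.3,4.1,0],0,15]
151.2 [[3.7,3.8,0],0,15],[[3.9,3.5,0],0,15],[[4.3,3.1,0],0,15],[[4.5,2.7,0],0,15]
171.2 [[4.7,2.4,0],0,15],[[4.9,1.9,0],0,15],[[5,1.5,0],0,15],[[5.2,1,0],0,15]
191.2 [[5.2,0.6,0],0,15],[[5.3,0.1,0],0,15],[[5.2,-0.4,0],0,15],[[5.2,-0.7,0],0,15]
211.2 [[5.1,-1.3,0],0,15],[[5,-1.7,0],0,15],[[4.8,-2.1,0],0,15],[[4.6,-2.5,0],0,15]
231.2 [[4.4,-2.9,0],0,15],[[4.1,-3.3,0],0,15],[[3.8,-3.7,0],0,15],[[3.5,-3.9,0],0,15]
251.2 [[3.1,-4.3,0],0,15],[[2.7,-4.5,0],0,15],[[2.4,-4.7,0],0,15],[[1.9,-4.9,0],0,15]
271.2 [[1.5,-5,0],0,15],[[1,-5.2,0],0,15],[[0.6,-5.2,0],0,15],[[0.1,-5.3,0],0,15]
291.2 [[-0.4,-5.2,0],0,15],[[-0.7,-5.2,0],0,15],[[-1.3,-5.1,0],0,15],[[-1.7,-5,0],0,15]
311.2 [[-2.1,-4.8,0],0,15],[[-2.5,-4.6,0],0,15],[[-2.9,-4.4,0],0,15],[[-3.3,-4.1,0],0,15]
331.2 [[-3.7,-3.8,0],0,15],[[-3.9,-3.5,0],0,15],[[-4.3,-3.1,0],0,15],[[-4.5,-2.7,0],0,15]
351.2 [[-4.7,-2.4,0],0,15],[[-4.9,-1.9,0],0,15],[[-5,-1.5,0],0,15],[[-5.2,-1,0],0,15]
371.2 [[-5.2,-0.6,0],0,15],[[-5.3,-0.1,0],0,15],[[-5.2,0.4,0],0,15],[[-5.2,0.7,0],0,15]
391.2 [[-5.1,1.3,0],0,15],[[-5,1.7,0],0,15],[[-4.8,2.1,0],0,15],[[-4.6,2.5,0],0,15]
411.2 [[-4.4,2.9,0],0,15]
```

>>> play_rows(steps=[[[-4.1,1.4,0],0,15],[[-1,5.2,0],0,15],[[-0.6,5.2,0],0,15],[[-0.1,5.3,0],0,15]])

```text
clock: 14.15
position: [0.5536, -0.0602, 0.0993]
ee_rot: [-3.137, 0.001, -1.845]
wrist_force: [3.7, 0.7, 7.3]
grip_width: 0.0226
grip_force: 59.8
```

```bash
python3 -c "
from h import *
sdial()"
```

```text
14.15 crank deg 89.3 r 60.3 [3.7 0.7 7.3] needle (77, 2.14, np.float32(185.12527), np.float32(242.94453))
```

>>> play_rows(steps=[[[0.4,5.2,0],0,15],[[0.7,5.2,0],0,15],[[1.3,5.1,0],0,15],[[1.7,5,0],0,15]])

```text
clock: 14.7
position: [0.5328, -0.0579, 0.0993]
ee_rot: [-3.137, 0.003, -1.845]
wrist_force: [4.9, 4.2, 7.5]
grip_width: 0.0228
grip_force: 59.9
```

```bash
python3 -c "
from h import *
sdial()"
```

```text
14.7 crank deg 109.3 r 60.2 [4.9 4.2 7.5] needle (155, 4.31, np.float32(179.1307), np.float32(240.35025))
```

>>> play_rows(steps=[[[2.1,4.8,0],0,15],[[2.5,4.6,0],0,15],[[2.9,4.4,0],0,15],[[3.3,4.1,0],0,15]])

```text
clock: 15.25
position: [0.5121, -0.063, 0.0993]
ee_rot: [-3.138, 0.003, -1.844]
wrist_force: [3.0, 5.2, 8.5]
grip_width: 0.0229
grip_force: 60.1
```

```bash
python3 -c "
from h import *
sdial()"
```

```text
15.25 crank deg 129.7 r 60.1 [3.  5.2 8.5] needle (209, 5.81, np.float32(153.56737), np.float32(239.51503))
```

>>> play_rows(steps=[[[3.7,3.8,0],0,15],[[3.9,3.5,0],0,15],[[4.3,3.1,0],0,15],[[4.5,2.7,0],0,15]])

```text
clock: 15.8
position: [0.4941, -0.0755, 0.0993]
ee_rot: [-3.139, 0.002, -1.845]
wrist_force: [0.3, 3.6, 11.3]
grip_width: 0.0225
grip_force: 60.4
```

```bash
python3 -c "
from h import *
sdial()"
```

```text
15.8 crank deg 150.7 r 60.0 [ 0.3  3.6 11.3] needle (119, 3.31, np.float32(172.96661), np.float32(239.91052))
```

>>> play_rows(steps=[[[4.7,2.4,0],0,15],[[4.9,1.9,0],0,15],[[5,1.5,0],0,15],[[5.2,1,0],0,15]])

```text
clock: 16.35
position: [0.482, -0.093, 0.0992]
ee_rot: [-3.14, 0.001, -1.845]
wrist_force: [-1.2, 3.9, 12.6]
grip_width: 0.0226
grip_force: 60.5
```

```bash
python3 -c "
from h import *
sdial()"
```

```text
16.35 crank deg 171.2 r 59.8 [-1.2  3.9 12.6] needle (76, 2.11, np.float32(158.8268), np.float32(240.32556))
```

>>> play_rows(steps=[[[5.2,0.6,0],0,15],[[5.3,0.1,0],0,15],[[5.2,-0.4,0],0,15],[[5.2,-0.7,0],0,15]])

```text
clock: 16.9
position: [0.4768, -0.1135, 0.0992]
ee_rot: [-3.14, 0.001, -1.845]
wrist_force: [-0.6, 3.5, 10.9]
grip_width: 0.0225
grip_force: 60.4
```

```bash
python3 -c "
from h import *
sdial()"
```

```text
16.9 crank deg 191.5 r 59.8 [-0.6  3.5 10.9] needle (76, 2.11, np.float32(158.5095), np.float32(240.40134))
```

>>> play_rows(steps=[[[5.1,-1.3,0],0,15],[[5,-1.7,0],0,15],[[4.8,-2.1,0],0,15],[[4.6,-2.5,0],0,15]])

```text
clock: 17.45
position: [0.479, -0.1344, 0.0992]
ee_rot: [-3.139, 0.001, -1.845]
wrist_force: [-0.4, 3.0, 12.0]
grip_width: 0.0223
grip_force: 60.4
```

```bash
python3 -c "
from h import *
sdial()"
```

```text
17.45 crank deg 211.8 r 59.7 [-0.4  3.  12. ] needle (76, 2.11, np.float32(159.80052), np.float32(240.29826))
```

>>> play_rows(steps=[[[4.4,-2.9,0],0,15],[[4.1,-3.3,0],0,15],[[3.8,-3.7,0],0,15],[[3.5,-3.9,0],0,15]])

```text
clock: 18.0
position: [0.4881, -0.1531, 0.0993]
ee_rot: [-3.139, 0.001, -1.845]
wrist_force: [0.9, 3.9, 11.3]
grip_width: 0.0227
grip_force: 60.4
```

```bash
python3 -c "
from h import *
sdial()"
```

```text
18.0 crank deg 231.9 r 59.7 [ 0.9  3.9 11.3] needle (77, 2.14, np.float32(175.50371), np.float32(241.0875))
```

>>> play_rows(steps=[[[3.1,-4.3,0],0,15],[[2.7,-4.5,0],0,15],[[2.4,-4.7,0],0,15],[[1.9,-4.9,0],0,15]])

```text
clock: 18.55
position: [0.5028, -0.1674, 0.0993]
ee_rot: [-3.14, 0.002, -1.845]
wrist_force: [0.0, 4.8, 12.6]
grip_width: 0.0222
grip_force: 60.4
```

```bash
python3 -c "
from h import *
sdial()"
```

```text
18.55 crank deg 251.7 r 59.7 [ 0.   4.8 12.6] needle (77, 2.14, np.float32(182.67416), np.float32(245.21329))
```

>>> play_rows(steps=[[[1.5,-5,0],0,15],[[1,-5.2,0],0,15],[[0.6,-5.2,0],0,15],[[0.1,-5.3,0],0,15]])

```text
clock: 19.1
position: [0.5214, -0.1758, 0.0993]
ee_rot: [-3.141, 0.002, -1.845]
wrist_force: [-2.2, 4.9, 13.3]
grip_width: 0.0224
grip_force: 60.5
```

```bash
python3 -c "
from h import *
sdial()"
```

```text
19.1 crank deg 271.3 r 59.8 [-2.2  4.9 13.3] needle (77, 2.14, np.float32(182.96016), np.float32(251.4969))
```

>>> play_rows(steps=[[[-0.4,-5.2,0],0,15],[[-0.7,-5.2,0],0,15],[[-1.3,-5.1,0],0,15],[[-1.7,-5,0],0,15]])

```text
clock: 19.65
position: [0.5417, -0.1776, 0.0993]
ee_rot: [3.141, 0.001, -1.845]
wrist_force: [-3.0, 4.0, 13.4]
grip_width: 0.0228
grip_force: 60.6
```

```bash
python3 -c "
from h import *
sdial()"
```

```text
19.65 crank deg 290.9 r 59.8 [-3.   4.  13.4] needle (77, 2.14, np.float32(183.49466), np.float32(251.52736))
```

>>> play_rows(steps=[[[-2.1,-4.8,0],0,15],[[-2.5,-4.6,0],0,15],[[-2.9,-4.4,0],0,15],[[-3.3,-4.1,0],0,15]])

```text
clock: 20.2
position: [0.5614, -0.1724, 0.0993]
ee_rot: [3.141, -0.0, -1.845]
wrist_force: [-4.8, 3.2, 13.3]
grip_width: 0.0225
grip_force: 60.6
```

```bash
python3 -c "
from h import *
sdial()"
```

```text
20.2 crank deg 310.6 r 59.9 [-4.8  3.2 13.3] needle (77, 2.14, np.float32(182.15329), np.float32(251.5324))
```

>>> play_rows(steps=[[[-3.7,-3.8,0],0,15],[[-3.9,-3.5,0],0,15],[[-4.3,-3.1,0],0,15],[[-4.5,-2.7,0],0,15]])

```text
clock: 20.75
position: [0.5784, -0.1609, 0.0993]
ee_rot: [3.141, -0.001, -1.846]
wrist_force: [-5.1, 0.5, 13.0]
grip_width: 0.0226
grip_force: 60.5
```

```bash
python3 -c "
from h import *
sdial()"
```

```text
20.75 crank deg 330.3 r 60.0 [-5.1  0.5 13. ] needle (77, 2.14, np.float32(185.93808), np.float32(251.5291))
```

>>> play_rows(steps=[[[-4.7,-2.4,0],0,15],[[-4.9,-1.9,0],0,15],[[-5,-1.5,0],0,15],[[-5.2,-1,0],0,15]])

```text
clock: 21.3
position: [0.5905, -0.1444, 0.0993]
ee_rot: [-3.142, -0.003, -1.846]
wrist_force: [-4.5, -2.1, 10.6]
grip_width: 0.0228
grip_force: 60.4
```

```bash
python3 -c "
from h import *
sdial()"
```

```text
21.3 crank deg 349.8 r 60.2 [-4.5 -2.1 10.6] needle (130, 3.61, np.float32(193.61073), np.float32(251.53378))
```

>>> play_rows(steps=[[[-5.2,-0.6,0],0,15],[[-5.3,-0.1,0],0,15],[[-5.2,0.4,0],0,15],[[-5.2,0.7,0],0,15]])

```text
clock: 21.85
position: [0.5963, -0.1246, 0.0993]
ee_rot: [-3.14, -0.003, -1.847]
wrist_force: [-3.4, -2.8, 11.1]
grip_width: 0.0228
grip_force: 60.2
```

```bash
python3 -c "
from h import *
sdial(save='pics/d2.png')"
```

```text
21.85 crank deg 9.6 r 60.3 [-3.4 -2.8 11.1] needle (110, 3.06, np.float32(182.6915), np.float32(251.56296))
```

A full turn shows two bumps. One peaks near 126° at about 5.9 mm, and a lower one near 358° reads at most about 4 mm. The first is the highest, so I'll keep turning to bring it back under the plunger.

Run:
```python
from h import *
t=np.radians(11.2+np.arange(0,135,5))
P=np.round(60.3*np.c_[np.cos(t),np.sin(t)],1)
D=np.round(-np.diff(P,axis=0)[:,::-1],1)
for i in range(0,26,5): print(11.2+i*5+25,','.join('[[%g,%g,0],0,15]'%tuple(d) for d in D[i:i+5]))
```

```text
36.2 [[-5.1,1.3,0],0,15],[[-5,1.7,0],0,15],[[-4.8,2.1,0],0,15],[[-4.6,2.5,0],0,15],[[-4.4,2.9,0],0,15]
61.2 [[-4.1,3.3,0],0,15],[[-3.8,3.7,0],0,15],[[-3.5,3.9,0],0,15],[[-3.1,4.3,0],0,15],[[-2.7,4.5,0],0,15]
86.2 [[-2.4,4.7,0],0,15],[[-1.9,4.9,0],0,15],[[-1.5,5,0],0,15],[[-1,5.2,0],0,15],[[-0.6,5.2,0],0,15]
111.2 [[-0.1,5.3,0],0,15],[[0.4,5.2,0],0,15],[[0.7,5.2,0],0,15],[[1.3,5.1,0],0,15],[[1.7,5,0],0,15]
136.2 [[2.1,4.8,0],0,15],[[2.5,4.6,0],0,15],[[2.9,4.4,0],0,15],[[3.3,4.1,0],0,15],[[3.7,3.8,0],0,15]
161.2 [[3.9,3.5,0],0,15]
```

>>> play_rows(steps=[[[-5.1,1.3,0],0,15],[[-5,1.7,0],0,15],[[-4.8,2.1,0],0,15],[[-4.6,2.5,0],0,15],[[-4.4,2.9,0],0,15],[[-4.1,3.3,0],0,15],[[-3.8,3.7,0],0,15],[[-3.5,3.9,0],0,15],[[-3.1,4.3,0],0,15],[[-2.7,4.5,0],0,15],[[-2.4,4.7,0],0,15],[[-1.9,4.9,0],0,15],[[-1.5,5,0],0,15],[[-1,5.2,0],0,15],[[-0.6,5.2,0],0,15],[[-0.1,5.3,0],0,15],[[0.4,5.2,0],0,15],[[0.7,5.2,0],0,15],[[1.3,5.1,0],0,15],[[1.7,5,0],0,15]])

```text
clock: 24.4
position: [0.5328, -0.0579, 0.0993]
ee_rot: [-3.137, 0.003, -1.845]
wrist_force: [4.4, 4.2, 7.5]
grip_width: 0.0228
grip_force: 59.9
```

```bash
python3 -c "
from h import *
sdial()"
```

```text
24.4 crank deg 109.3 r 60.2 [4.4 4.2 7.5] needle (155, 4.31, np.float32(179.12938), np.float32(240.29134))
```

>>> play_rows(steps=[[[2.1,4.8,0],0,15],[[0,0,0],0,15]])

```text
clock: 24.7
position: [0.526, -0.0587, 0.0993]
ee_rot: [-3.139, 0.001, -1.845]
wrist_force: [-1.6, 3.3, 10.8]
grip_width: 0.0225
grip_force: 60.4
```

```bash
python3 -c "
from h import *
sdial()"
```

```text
24.7 crank deg 115.8 r 60.2 [-1.6  3.3 10.8] needle (187, 5.19, np.float32(159.53535), np.float32(239.75127))
```

>>> play_rows(steps=[[[2.5,4.6,0],0,15],[[0,0,0],0,15]])

```text
clock: 25.0
position: [0.5207, -0.0599, 0.0993]
ee_rot: [-3.14, 0.001, -1.845]
wrist_force: [-0.8, 2.2, 12.2]
grip_width: 0.0224
grip_force: 60.4
```

```bash
python3 -c "
from h import *
sdial()"
```

```text
25.0 crank deg 121.0 r 60.2 [-0.8  2.2 12.2] needle (203, 5.64, np.float32(164.43243), np.float32(239.54013))
```

>>> play_rows(steps=[[[2.9,4.4,0],0,15],[[0,0,0],0,15]])

```text
clock: 25.3
position: [0.5156, -0.0616, 0.0993]
ee_rot: [-3.14, 0.001, -1.845]
wrist_force: [-2.0, 1.9, 11.3]
grip_width: 0.0226
grip_force: 60.4
```

```bash
python3 -c "
from h import *
sdial(save='pics/d3.png')"
```

```text
25.3 crank deg 126.1 r 60.1 [-2.   1.9 11.3] needle (211, 5.86, np.float32(158.9339), np.float32(239.7601))
```

The reading is 5.86 mm at 126°, which is the top of the bump. I'll let go, lift clear and check.

>>> play_rows(steps=[[[0,0,0],0,15],[[0,0,0],0,50],[[0,0,0],0,50],[[0,0,0],0,50],[[0,0,-10],0,50],[[0,0,-25],0,50],[[0,0,-30],0,50],[[0,0,-30],0,50],[[-10,0,-25],0,50],[[-30,0,0],0,50],[[-30,0,0],0,50],[[0,0,0],0,50],[[0,0,0],0,50]])

```text
clock: 26.98
position: [0.5342, 0.0052, 0.2175]
ee_rot: [3.142, -0.0, -1.845]
wrist_force: [0.3, -0.1, 0.2]
grip_width: 0.0503
grip_force: 0.0
```

```bash
python3 -c "
from h import *
sdial()
a=snapshot('wrist');cv2.imwrite('pics/end.png',a[...,::-1])"
```

```text
26.975 crank deg 106.9 r 123.2 [ 0.3 -0.1  0.2] needle (210, 5.83, np.float32(184.31537), np.float32(251.44647))
```

View pics/end.png

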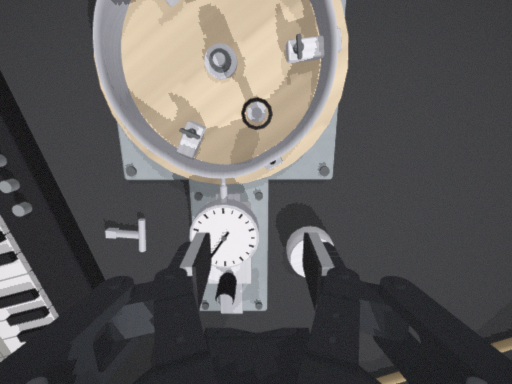

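The needle at dial centre (225,237) reads about 5.8 mm. The hand is clear of everything, and the key and tin have not moved. I'm handing in.

```bash
python3 -c "
from workcell import r
print(r.hand_in())"
```

```text
the job is handed in; nothing more can be done
None
```

The hoop's highest spot, about 3.7 mm proud, stands under the plunger with the dial reading about 5.8 mm, and the job is handed in at about 27 s with the hand clear; the hand-in returned no verdict.

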